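Stop the test and raise the guard window to the pointer

TASK

The amplifier in the high-voltage test enclosure has to come out: first press the large mushroom stop button on the control station all the way down while the window is still shut, then push the counterweighted window up with your fingers from beneath its lip until the front edge of the lip is level with the pointer on the left guide channel, and leave it standing there. Do not pinch the lip, do not fling the window, and do not press the small start button; leave the pointer, the amplifier and everything else on the bench where they are.

Things in the scene. Friction and masses are not known exactly. Their poses are not given: they have to be found in the camera images.
- enclosure: fixed test enclosure: white plinth 240 deep x 420 wide x 100 mm high, on it a clear box and, at the front, two upright aluminium guide channels 30 mm wide (centres 195 mm left and right, front faces in the plinth's front plane, tops at 530 mm). Origin: at bench level in the middle, 130 mm behind the front face. The front faces its own -x, to the robot; +y is the left channel; z up.
- window (a joint): height of the window above its shut position, m (0 shut, 0.2 top). The framed clear pane, 352 wide x 205 mm high, slides straight up between the channels. Two steel counterweights on rods outside the channels balance it and sink as it rises; it stays where it is left and takes 2 to 6 N of upward push to move slowly.
- lip_edge (a point): middle of the front edge of the lip, mid-thickness; moves with the window; 104 mm above the bench when shut. Axes as the enclosure's. The lip is an aluminium flange 346 wide, 8 mm thick, its flat underside free from the rounded front edge back 34 mm to the plinth, only air below. A sloping cap covers its top, up to the pane 40 mm higher; fingers on cap and underside at once pinch.
- pointer_tip (a point): the point of the black pointer, a wedge-shaped clip set on the left channel 80 to 170 mm above the level of the shut lip; its tip points right at the end of the lip and marks the height for the lip's front edge. It stands 34 mm ahead of the channel's front face and 3 mm beside the end of the lip.
- pointer (a joint): setting of the pointer along the channel: height of its tip above the front edge of the shut lip, m. The window is right when window equals it.
- station: grey control station, fixed on the bench in front of the enclosure, to its left or its right, 75 (x) x 150 (y) x 52 mm high, two black buttons on its top 74 mm apart. Origin: centre of its underside.
- stop (a joint): travel of the stop button, m (0 up, 0.006 fully down; counts as pressed from 0.0045). It springs back; starts moving at 1.5 N, fully down at 4.5 N.
- stop_top (a point): middle of the top of the stop button: the large mushroom head, 44 mm across, top 80 mm above the bench, 36 mm to the +y side of the station's middle.
- start (a joint): travel of the start button, m (0 up). Must not be pressed.
- start_top (a point): middle of the top of the small flat start button, 22 mm across in a steel collar, top 62 mm above the bench, 38 mm to the -y side of the station's middle.
- amplifier: open amplifier chassis inside the enclosure, 155 deep x 280 wide x 66 mm high. Origin: centre of its underside. Leave alone.
- meter: hand-held meter lying on its back, 150 (x) x 86 x 44 mm, on the other side of the enclosure's front from the station. Origin: centre of its underside. Leave alone.
- screwdriver: screwdriver lying on the mat in front of the enclosure, along its x, 200 mm long and 26 mm high. Origin on its underside near the middle. Leave alone.
- pen: black pen lying on the mat, 143 mm long along its x, 18 mm high. Origin on its underside near the middle. Leave alone.
- tape: roll of black tape lying flat, 90 mm across, 19 mm high. Origin: centre of its underside. Leave alone.
- control_knob: aluminium knob 34 mm across, 22 mm high, standing on the mat under or near one end of the lip. Origin: centre of its underside. Leave alone.

How it is judged:
On the way, in this order (a step that is already met when the one before it is completed fails the run):
1. the stop button is pressed fully down with the window still shut (value of joint stop above 0.0045 m and value of joint window below 0.006 m), for 0.05 s.
2. the fingers push the window up by its lip ((contact force between the fingers and window_c5 above 0.5 N or contact force between the fingers and window_c6 above 0.5 N) and value of joint window above 0.02 m), for 0.2 s.
At the end, for the whole second after the job is handed in: The lip's front edge stands level with the pointer's tip within 8 mm, the window is at rest by itself, and the stop button has been let go (z of pointer_tip in the frame of lip_edge between -0.008 and 0.008 m and velocity of joint window between -0.01 and 0.01 m/s and value of joint stop below 0.002 m); the robot touches nothing.
It fails at once if the start button is pressed (value of joint start above 0.003 m).
It fails at once if the lip is pinched between the fingers (fingers on its underside and its cap at once) ((contact force between the fingers and window_c5 above 1 N or contact force between the fingers and window_c6 above 1 N) and contact force between the fingers and window_c7 above 1 N).
It fails at once if the window is flung (faster than 0.4 m/s) (velocity of joint window above 0.4 m/s or velocity of joint window below -0.4 m/s).
It fails at once if the pointer is shifted by more than 4 mm (distance of pointer_tip from where it was at the start of the episode above 0.004 m).
It fails at once if something on the bench is moved or lifted by more than 20 mm, or the amplifier by more than 10 mm (distance of any of meter, screwdriver, pen, tape, control_knob from where it was at the start of the episode above 0.02 m or distance of amplifier from where it was at the start of the episode above 0.01 m).
It also fails if it takes over 58 s, if anything falls off the work surface, if the arm or the gripper's body presses on something with over 40 N, if the wrist force passes 120 N, or if a joint passes its speed limit or range.

ROBOT

A 6-joint arm with a two-finger parallel gripper is mounted at the origin on the work surface. World frame = base frame: x ahead of the robot, y to its left, z up, the work surface at z = 0. Lengths are in m, angles in rad, forces in N, time in s.
With the tool pointing down it reaches from about 0.35 to 0.975 m from the base axis. Payload 7.1 kg.
Tool frame: the origin (TCP) lies on the centre line of the jaws, within the pads' length; the fingertips stand 11 mm ahead of it and the grasp point (between the pads) lies 8 mm behind it (ctrl.finger_overhang is the distance from the TCP to the fingertips, in m); z points along the fingers, y is the line along which they close (so a half turn about z gives the same grasp; the last joint's range is limited). The gripper opens to 88 mm and grips with 3 to 60 N. Pads are 20 mm wide; open, the fingers measure 115 mm over their backs; the gripper's body (75 mm by 178 mm) begins 61 mm behind the grasp point.
Start: joints at [-1.263, 0.423, 1.63, -0, 1.089, -0.019], TCP at [0.201, -0.592, 0.196] pointing down, gripper open.
Joint ranges: [-3, 3], [-0.9, 2.11], [0.09, 2.58], [-1.31, 4.45], [0.11, 2.69], [-2.54, 2.54]. Speed limits (rad/s): [2.39, 2.39, 3.01, 3.14, 3.14, 3.14].

INTERFACE

Orientations are given as a unit quaternion [w, x, y, z].
In Python, from plant import ctrl gives the robot as it stands.
- The arm moves only by the shell command python3 nudge.py 'ROWS' [FORCE]. ROWS is a JSON list that holds a single list of rows (three levels of brackets), with 1 to 5 rows, each of 7 numbers: the finger opening in m, then dx, dy, dz in fractions of the full range, 1 being 1 m, then a rotation vector rx, ry, rz in normalised numbers (1 is pi/2 rad); each row is the pose to reach, as a shift and turn from the pose commanded when the command began, along the tool's axes at that moment; what a row does not reach only later rows make up. A row lasts 1/10 s, in which the tool goes at most 0.05 m and 0.15 rad, less where a joint would pass 70% of its speed; a pose out of reach is approached as far as the arm can. The fingers move at their own pace and stop on an object; FORCE is the grip in N (left out, the last holds). Time passes only in rows, so rows that do not move let the fingers close. It prints the time, the measured TCP pose, the force, the opening and the grip force at its end. No shift or turn number may pass 1 either way. Input that does not fit is refused with a message, and nothing moves.
- ctrl.observe(): the state, without advancing time (a new reading comes with each control period).
- ctrl.grab_frame(name): name is "scene" or "top"; returns a dict with "frame" (480x640x3 uint8, blue, green, red), "fov_y" (degrees; the focal length in pixels is half the picture's height over the tangent of half this angle, whatever the lens; pixels are square), "cx", "cy" (the principal point, pixels), "position" and "orientation" of the camera in the world. Camera axes: x right, y down, z forward; pixel columns grow to the right and rows downward; lengths in m; the calibration is good to about 2 mm. A picture is of the moment at which its call begins. There is no depth.
- ctrl.job_done(): hands the job in; it is judged then, once.
The state is a dict: "time_s": time; "joints": joint angles; "qd": joint speeds; "joint_torque": joint torques, N m; "tcp_pos": TCP position; "orientation": TCP orientation; "wrist_force": force on the tool from outside, world axes, zero at the start; "moment": the same for the moment, N m; "finger_gap": finger opening in m; "finger_force": force on a finger pad.
Only numpy, scipy, OpenCV 4.12 (cv2) and the standard library are available. Lean on these libraries where they do the work, as an engineer would, in place of code of your own. Each camera call takes 0.05 s, during which the arm holds its last target. There are 200 camera calls.

## Working session

There is one attempt and no reset: what is moved stays moved. The work goes in short steps, Python scripts to look and compute and a shell command to move; the robot and the scene stay as the last step left them, time stands still between calls to the robot, and variables do not carry over. Pictures are saved under pics/ and viewed, at most 10 in all, crops included, and the job is handed in when it is done.

```bash
ls; mkdir -p pics; python3 - <<'E'
from plant import ctrl
import cv2,numpy as np
for n in ("scene","top"):
    f=ctrl.grab_frame(n); cv2.imwrite(f"pics/{n}0.png",f["frame"])
    print(n,{k:(np.round(v,4).tolist() if not isinstance(v,str) else v) for k,v in f.items() if k!="frame"})
o=ctrl.observe(); print(o["time_s"],o["tcp_pos"],o["orientation"],o["finger_gap"],o["wrist_force"])
E
```

```text
nudge.py
pics
plant.py
scene {'fov_y': 50.5717, 'cx': 320.0317, 'cy': 236.2742, 'position': [0.4062, -0.1822, 1.0192], 'orientation': [-0.138, 0.9355, -0.3222, 0.0434]}
top {'fov_y': 49.0945, 'cx': 319.663, 'cy': 239.9827, 'position': [0.465, 0.0619, 1.1858], 'orientation': [0.0303, -0.7008, 0.7114, -0.0445]}
0.1 [ 0.2004953 -0.5914055  0.1955565] [-6.93871556e-04  9.86682719e-01  1.62655222e-01 -9.29888860e-05] 0.08800673521392195 [-0.40856087  0.37154679 -0.20168701]
```

View pics/scene0.png

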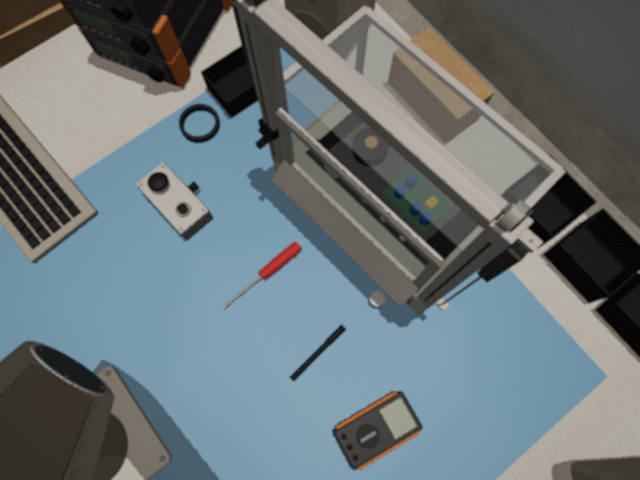

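View pics/top0.png

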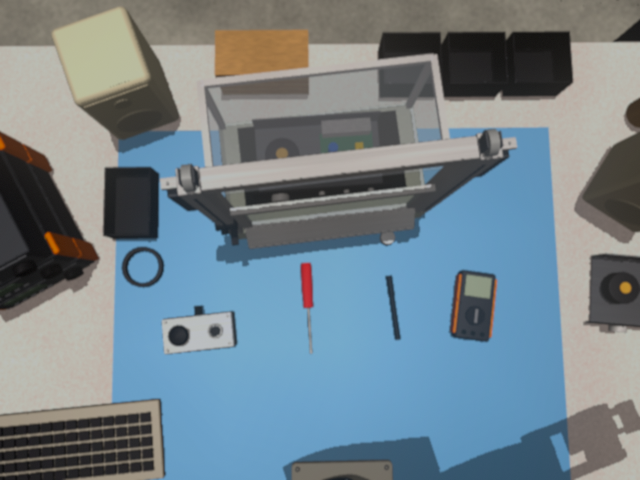

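The scene view shows the stop button at about (158,182), the start button at (183,209), the pointer at (265,133), the lip from (275,185) to (410,303) and the knob at (377,299). In the top view, stop is at (179,335), start at (215,331), and the lip's front edge runs from (245,247) to (415,232). I'll enlarge the pointer, lip and buttons next.

```bash
cat > h.py <<'E'
import cv2,numpy as np
from scipy.spatial.transform import Rotation as R
from plant import ctrl
CAM={"scene":(50.5717,320.0317,236.2742,[0.4062,-0.1822,1.0192],[-0.138,0.9355,-0.3222,0.0434]),
"top":(49.0945,319.663,239.9827,[0.465,0.0619,1.1858],[0.0303,-0.7008,0.7114,-0.0445])}
def setcam(n,f): CAM[n]=(f["fov_y"],f["cx"],f["cy"],f["position"],f["orientation"])
def ray(n,u,v):
    fov,cx,cy,p,q=CAM[n]; f=240/np.tan(np.radians(fov/2))
    d=R.from_quat(np.roll(q,-1)).apply([(u-cx)/f,(v-cy)/f,1]); return np.array(p),d/np.linalg.norm(d)
def plane(n,u,v,z):
    p,d=ray(n,u,v); return p+d*(z-p[2])/d[2]
def tri(a,b):
    p1,d1=ray("scene",*a);p2,d2=ray("top",*b)
    s,t=np.linalg.lstsq(np.c_[d1,-d2],p2-p1,rcond=None)[0]
    x,y=p1+s*d1,p2+t*d2; return (x+y)/2,np.linalg.norm(x-y)
def proj(n,P):
    fov,cx,cy,p,q=CAM[n]; f=240/np.tan(np.radians(fov/2))
    c=R.from_quat(np.roll(q,-1)).inv().apply(np.array(P)-p); return f*c[0]/c[2]+cx,f*c[1]/c[2]+cy
def tool(P):
    o=ctrl.observe(); return R.from_quat(np.roll(o["orientation"],-1)).inv().apply(np.array(P)-o["tcp_pos"])
E
python3 - <<'E'
from h import *
np.set_printoptions(precision=4,suppress=True)
for n,a in (("stop",((158,182),(179,335))),("start",((183,209),(215,331))),("knob",((377,299),(387,238))),("lipL",((275,185),(245,247))),("lipR",((408,303),(414,233)))): print(n,*tri(*a))
s=cv2.imread("pics/scene0.png");t=cv2.imread("pics/top0.png")
def crop(im,x,y,w,h,k): return cv2.resize(im[y:y+h,x:x+w],None,fx=k,fy=k,interpolation=cv2.INTER_CUBIC)
a=crop(s,235,105,66,100,6)[:600]; b=crop(t,205,200,66,100,6)
cv2.imwrite("pics/c1.png",np.hstack([a,b]))
a=crop(s,130,155,100,75,4); b=crop(t,150,300,100,75,4);c=crop(s,350,250,100,75,4); d=crop(t,350,195,100,75,4)
cv2.imwrite("pics/c2.png",np.vstack([np.hstack([a,b]),np.hstack([c,d])]))
E
```

```text
stop [0.3883 0.3329 0.0789] 0.0012432706793901911
start [0.395  0.2614 0.0636] 0.00037860878463744134
knob [ 0.5917 -0.1135  0.021 ] 0.0016961063432225627
lipL [0.5753 0.202  0.0314] 0.002118228097464995
lipR [ 0.5977 -0.1555  0.1398] 0.02279470849791508
```

View pics/c1.png

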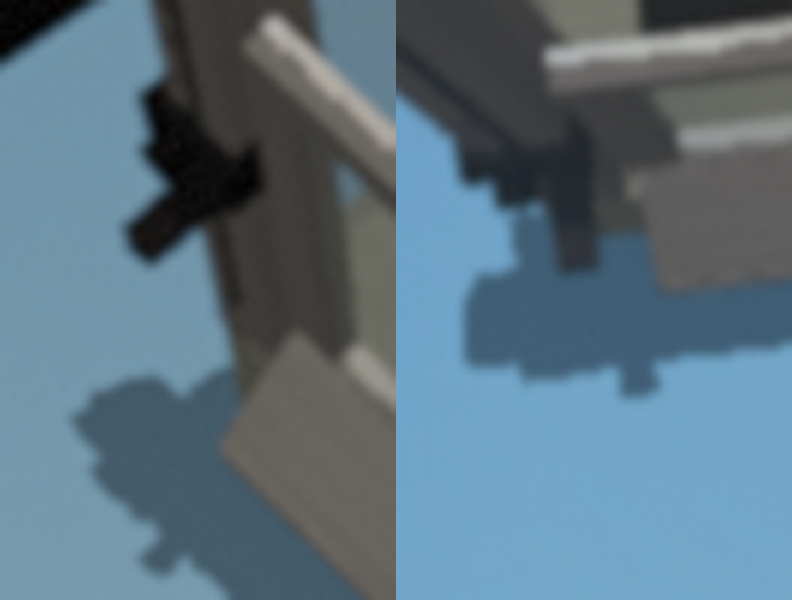

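View pics/c2.png

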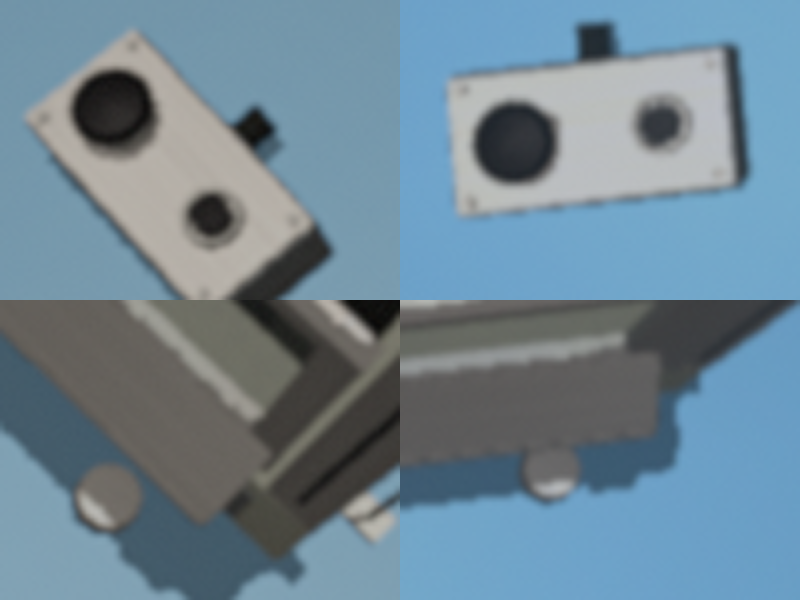

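The crops put the lip's left corner at scene (272,180) and top (249.3,248.3), and its right corner at scene (400,306) and top (414.2,228.8). The pointer prong's front right corner is at scene (260.3,148.8) and top (238.5,244.3). Stop is clear of start in both views, and the knob stands just ahead of the right end of the lip.

```bash
python3 - <<'E'
from h import *
np.set_printoptions(precision=4,suppress=True)
L,e1=tri((271.6,179.6),(249,248)); Rr,e2=tri((399.6,305.8),(413.8,228.6)); T,e3=tri((260,148.5),(238.2,244))
print("L",L,e1,"R",Rr,e2,"len",np.linalg.norm(L-Rr),"T",T,e3)
for n,u,v in (("scene",271.6,179.6),("top",249,248),("scene",399.6,305.8),("top",413.8,228.6)): print(n,plane(n,u,v,.104))
print("stop",tri((130+112/4-.4,155+104/4-.4),(150+115/4-.4,300+142/4-.4)))
print("start",tri((130+212/4-.4,155+213/4-.4),(150+261/4-.4,300+123/4-.4)))
# channel yaw; best height of the tip on the vertical line 3 mm beyond the left lip end
u=(L-Rr);u[2]=0;u/=np.linalg.norm(u); print("yaw",np.degrees(np.arctan2(-u[0],u[1])))
B=L+.003*u
from scipy.optimize import least_squares as ls
for n,px in (("scene",(260,148.5)),("top",(238.2,244))):
    r=ls(lambda h:np.subtract(proj(n,[B[0],B[1],h[0]]),px),[.2]); print(n,"tip z",r.x,"res",r.fun)
print(R.from_quat(np.roll(ctrl.observe()["orientation"],-1)).as_matrix())
E
python3 nudge.py '[[[0, 0.394, -0.384, -0.05, 0, 0, 0], [0, 0.394, -0.384, -0.05, 0, 0, 0], [0, 0.394, -0.384, -0.05, 0, 0, 0], [0, 0.394, -0.384, -0.05, 0, 0, 0], [0, 0.394, -0.384, -0.05, 0, 0, 0]]]' 10
python3 nudge.py '[[[0, 0.215, -0.21, -0.027, 0, 0, 0], [0, 0.215, -0.21, -0.027, 0, 0, 0], [0, 0.215, -0.21, -0.027, 0, 0, 0], [0, 0.215, -0.21, -0.027, 0, 0, 0], [0, 0.215, -0.21, -0.027, 0, 0, 0]]]'
python3 - <<'E'
from h import *
np.set_printoptions(precision=4,suppress=True)
o=ctrl.observe();print(o["joints"],tool([.389,.333,.13]),R.from_quat(np.roll(o["orientation"],-1)).as_matrix())
E
```

```text
time_s: 0.6
tcp_pos: [0.314, -0.3681, 0.2188]
orientation: [-0.0, 0.987, 0.162, -0.0]
wrist_force: [1.5, 0.5, -0.8]
finger_gap: 0.0515
finger_force: 0.0
time_s: 1.1
tcp_pos: [0.4269, -0.1462, 0.2415]
orientation: [0.0, 0.987, 0.163, 0.0]
wrist_force: [0.8, 0.1, -0.2]
finger_gap: 0.0113
finger_force: 0.0
[-0.3562  0.104   1.9526 -0.      1.0849  0.888 ] [ 0.1178 -0.466   0.1114] [[ 0.9471  0.3209  0.0001]
 [ 0.3209 -0.9471 -0.0001]
 [ 0.      0.0001 -1.    ]]
```

```bash
python3 nudge.py '[[[0, 0.118, -0.466, 0.08, 0, 0, 0], [0, 0.118, -0.466, 0.08, 0, 0, 0], [0, 0.118, -0.466, 0.08, 0, 0, 0], [0, 0.118, -0.466, 0.08, 0, 0, 0], [0, 0.118, -0.466, 0.08, 0, 0, 0]]]'
python3 nudge.py '[[[0, 0.058, -0.228, 0.039, 0, 0, 0], [0, 0.058, -0.228, 0.039, 0, 0, 0], [0, 0.058, -0.228, 0.039, 0, 0, 0], [0, 0.058, -0.228, 0.039, 0, 0, 0], [0, 0.058, -0.228, 0.039, 0, 0, 0]]]'
python3 - <<'E'
from h import *
np.set_printoptions(precision=4,suppress=True)
for n,(u,v) in (("scene",(157.6,180.6)),("top",(178.4,335.1))): print(plane(n,u,v,.08))
o=ctrl.observe();print(o["joints"],tool([.389,.333,.091]))
E
```

```text
time_s: 1.6
tcp_pos: [0.4065, 0.0996, 0.2]
orientation: [0.0, 0.987, 0.163, 0.0]
wrist_force: [0.5, -0.4, -0.2]
finger_gap: 0.0005
finger_force: 0.0
time_s: 2.1
tcp_pos: [0.3881, 0.3349, 0.1606]
orientation: [-0.0, 0.987, 0.163, -0.0]
wrist_force: [0.9, -0.3, 0.5]
finger_gap: 0.0005
finger_force: 0.0
[0.3887 0.3355 0.08  ]
[0.3888 0.3338 0.08  ]
[0.6886 0.3077 1.9051 0.0002 0.929  1.9311] [0.0003 0.0021 0.0696]
```

```bash
python3 nudge.py '[[[0, 0, 0.001, 0.045, 0, 0, 0], [0, 0, 0.001, 0.062, 0, 0, 0], [0, 0, 0.001, 0.069, 0, 0, 0], [0, 0, 0.001, 0.073, 0, 0, 0], [0, 0, 0.001, 0.073, 0, 0, 0]]]'
python3 nudge.py '[[[0, 0, 0, 0.002, 0, 0, 0], [0, 0, 0, 0.003, 0, 0, 0], [0, 0, 0, 0.003, 0, 0, 0]]]'
```

```text
time_s: 2.6
tcp_pos: [0.3896, 0.3313, 0.0885]
orientation: [-0.0, 0.987, 0.162, 0.0]
wrist_force: [0.2, 0.2, 0.4]
finger_gap: 0.0004
finger_force: 0.0
time_s: 2.9
tcp_pos: [0.3896, 0.3314, 0.0858]
orientation: [-0.0, 0.987, 0.163, 0.0]
wrist_force: [-0.7, 0.6, 1.1]
finger_gap: 0.0004
finger_force: 0.0
```

```bash
python3 nudge.py '[[[0, 0, 0, 0.002, 0, 0, 0], [0, 0, 0, 0.004, 0, 0, 0], [0, 0, 0, 0.004, 0, 0, 0]]]'
```

```text
time_s: 3.2
tcp_pos: [0.3891, 0.3312, 0.081]
orientation: [0.0, 0.987, 0.163, -0.0]
wrist_force: [-0.4, -0.6, 0.3]
finger_gap: 0.0002
finger_force: 0.0
```

```bash
python3 nudge.py '[[[0, 0, 0, 0.001, 0, 0, 0], [0, 0, 0, 0.002, 0, 0, 0], [0, 0, 0, 0.002, 0, 0, 0]]]'
```

```text
time_s: 3.5
tcp_pos: [0.3892, 0.3313, 0.0791]
orientation: [0.0, 0.987, 0.163, -0.0]
wrist_force: [-0.7, -0.2, 0.2]
finger_gap: 0.0005
finger_force: 0.0
```

```bash
python3 - <<'E'
from h import *
print(ctrl.finger_overhang, ctrl.observe()["wrist_force"])
ims=[]
for n,(x,y) in (("scene",(110,120)),("top",(120,270))):
    f=ctrl.grab_frame(n)["frame"]; cv2.imwrite(f"pics/{n}1.png",f); ims.append(cv2.resize(f[y:y+125,x:x+100],None,fx=4,fy=4,interpolation=2))
    print(n,proj(n,ctrl.observe()["tcp_pos"]-[0,0,.011]))
cv2.imwrite("pics/c3.png",np.hstack(ims))
E
```

```text
0.011 [-0.67924306 -0.18027574  0.16658019]
scene (np.float64(160.76560507495194), np.float64(184.27495989718076))
top (np.float64(180.9865641435384), np.float64(334.47133712397573))
```

View pics/c3.png

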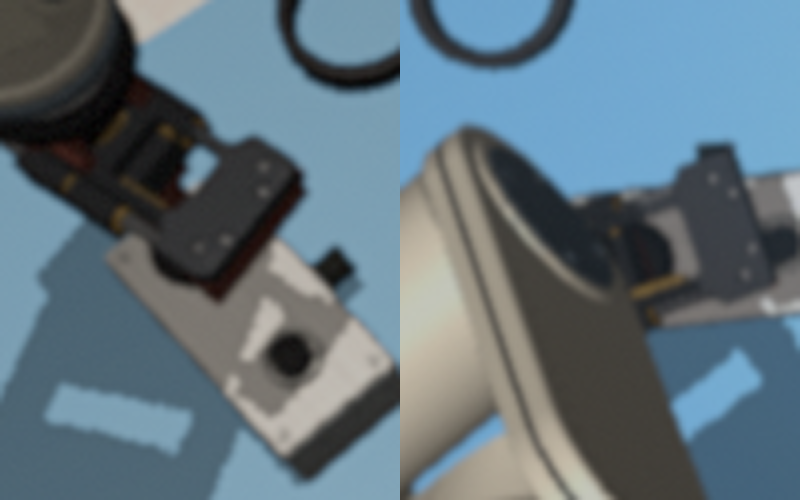

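```bash
python3 nudge.py '[[[0, 0, 0, -0.03, 0, 0, 0], [0, 0, 0, -0.06, 0, 0, 0], [0, 0, 0, -0.06, 0, 0, 0]]]'; python3 - <<'E'
from h import *
o=ctrl.observe(); print(o["finger_gap"],o["finger_force"],o["joint_torque"])
ims=[]
for n,(x,y) in (("scene",(100,100)),("top",(120,250))):
    f=ctrl.grab_frame(n)["frame"]; cv2.imwrite(f"pics/{n}2.png",f); ims.append(cv2.resize(f[y:y+120,x:x+80],None,fx=5,fy=5,interpolation=2))
    print(n,[np.round((np.array(proj(n,o["tcp_pos"]-[0,0,.011]+np.array([.32,-.95,0])*k))-(x,y))*5) for k in (-.044,0,.044)])
a=np.clip(np.hstack(ims).astype(float)*1.8,0,255)
cv2.imwrite("pics/c4.png",a)
E
```

```text
time_s: 3.9
tcp_pos: [0.3913, 0.333, 0.1426]
orientation: [-0.002, 0.987, 0.163, 0.003]
wrist_force: [0.0, 0.2, -1.0]
finger_gap: 0.0005
finger_force: 0.0
0.000548513357572669 0.0 [ 3.81415465e-02 -4.46979940e+01 -2.19963992e+01 -7.71934079e-03
  6.35443535e-01  9.73085153e-04]
scene [array([165., 293.]), array([255., 351.]), array([346., 410.])]
top [array([154., 467.]), array([261., 429.]), array([368., 391.])][ WARN:0@2.297] global loadsave.cpp:1063 imwrite_ Unsupported depth image for selected encoder is fallbacked to CV_8U.
```

View pics/c4.png

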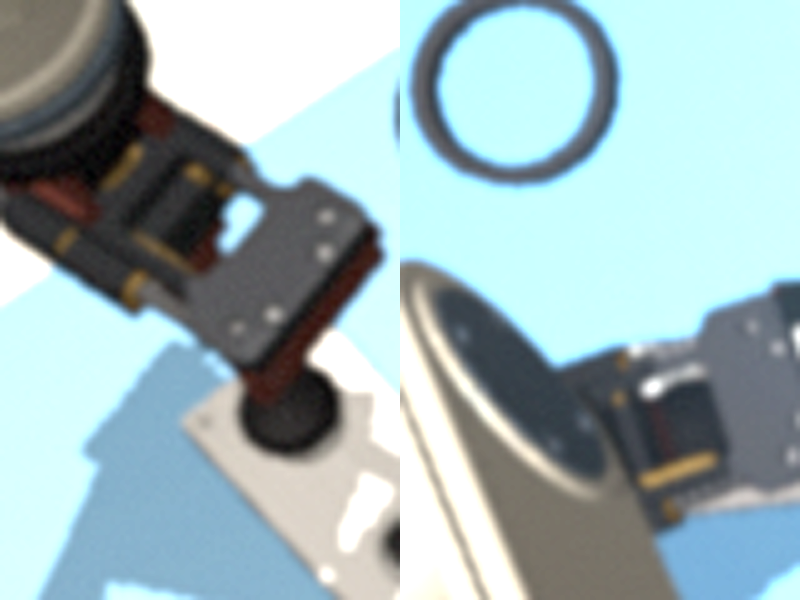

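```bash
python3 nudge.py '[[[0, 0, 0, 0.03, 0, 0, 0], [0, 0, 0, 0.05, 0, 0, 0], [0, 0, 0, 0.058, 0, 0, 0], [0, 0, 0, 0.06, 0, 0, 0], [0, 0, 0, 0.06, 0, 0, 0]]]'
python3 nudge.py '[[[0, 0, 0, 0.001, 0, 0, 0], [0, 0, 0, 0.003, 0, 0, 0], [0, 0, 0, 0.003, 0, 0, 0]]]'
python3 -c '
from h import *
o=ctrl.observe();print(o["joint_torque"],o["joints"],tool([.3888,.3335,.08]))'
```

```text
time_s: 4.5
tcp_pos: [0.3891, 0.3312, 0.0789]
orientation: [0.0, 0.987, 0.163, -0.0]
wrist_force: [0.5, 0.2, 0.3]
finger_gap: 0.0001
finger_force: 0.0
time_s: 4.8
tcp_pos: [0.3894, 0.3315, 0.0766]
orientation: [-0.0, 0.987, 0.163, 0.0]
wrist_force: [-0.0, 0.6, 0.3]
finger_gap: 0.0009
finger_force: 0.0
[-5.63208974e-03 -4.69662309e+01 -1.90839529e+01 -7.92727486e-03
 -1.29718697e-01 -9.25617292e-05] [6.81915540e-01 4.39737279e-01 1.95805369e+00 1.53231907e-05
 7.43056878e-01 1.92590725e+00] [ 6.89262047e-05 -2.11759427e-03 -3.42695665e-03]
```

```bash
python3 nudge.py '[[[0, 0, 0, 0.001, 0, 0, 0], [0, 0, 0, 0.003, 0, 0, 0], [0, 0, 0, 0.003, 0, 0, 0]]]'
python3 nudge.py '[[[0, 0, 0, 0.001, 0, 0, 0], [0, 0, 0, 0.003, 0, 0, 0], [0, 0, 0, 0.003, 0, 0, 0]]]'
```

```text
time_s: 5.1
tcp_pos: [0.3891, 0.3312, 0.0731]
orientation: [0.0, 0.987, 0.163, -0.0]
wrist_force: [-0.1, 0.1, 0.0]
finger_gap: 0.0007
finger_force: 0.0
time_s: 5.4
tcp_pos: [0.3891, 0.3312, 0.07]
orientation: [0.0, 0.987, 0.163, -0.0]
wrist_force: [0.4, -0.8, 0.1]
finger_gap: 0.0006
finger_force: 0.0
```

```bash
python3 - <<'E'
from h import *
o=ctrl.observe()
ims=[]
for n,(x,y) in (("scene",(110,130)),("top",(140,270))):
    f=ctrl.grab_frame(n)["frame"]; cv2.imwrite(f"pics/{n}3.png",f); ims.append(cv2.resize(f[y:y+120,x:x+80],None,fx=5,fy=5,interpolation=2))
    print(n,(np.array(proj(n,o["tcp_pos"]-[0,0,.011]))-(x,y))*5)
cv2.imwrite("pics/c5.png",np.clip(np.hstack(ims).astype(float)*2.5,0,255).astype(np.uint8))
E
```

```text
scene [260.76350913 280.25694848]
top [210.49002926 320.8945734 ]
```

View pics/c5.png

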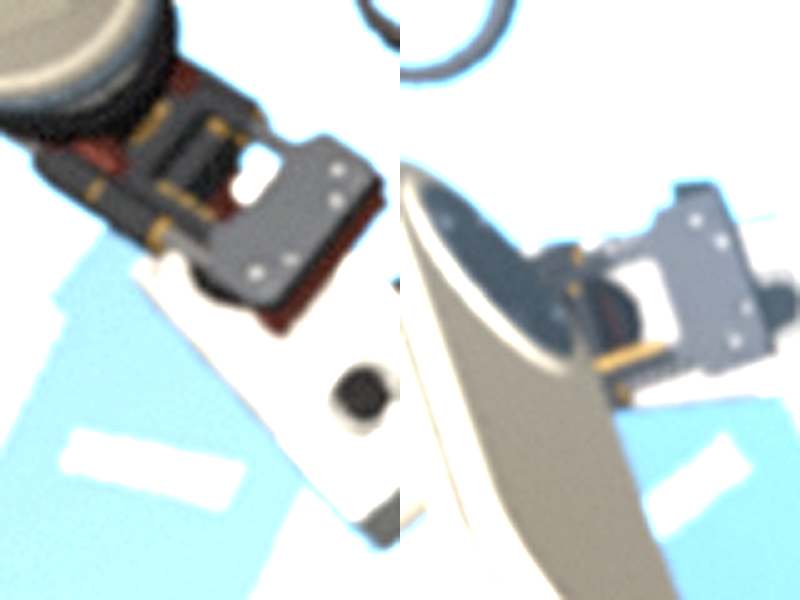

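```bash
python3 nudge.py '[[[0, 0, 0, 0.001, 0, 0, 0], [0, 0, 0, 0.003, 0, 0, 0], [0, 0, 0, 0.003, 0, 0, 0]]]'
python3 -c '
from h import *
np.set_printoptions(precision=3,suppress=True)
o=ctrl.observe();print(o)
s0=cv2.imread("pics/top0.png").astype(int);s3=cv2.imread("pics/top3.png").astype(int)
print(s3[325:345:2,168:196:3].sum(2)); print(s0[325:345:2,168:196:3].sum(2))
print(s3[325:345:4,168:196:3].tolist())'
```

```text
time_s: 5.8
tcp_pos: [0.3891, 0.3312, 0.067]
orientation: [0.0, 0.987, 0.163, -0.0]
wrist_force: [0.8, -0.6, -0.0]
finger_gap: 0.0003
finger_force: 0.0
{'time_s': 5.8, 'joints': array([0.682, 0.456, 1.962, 0.   , 0.724, 1.926]), 'qd': array([-0.002, -0.002,  0.   , -0.001,  0.005,  0.002]), 'joint_torque': array([ -0.003, -47.435, -18.48 ,  -0.008,  -0.127,  -0.   ]), 'tcp_pos': array([0.389, 0.331, 0.067]), 'orientation': array([ 0.   ,  0.987,  0.163, -0.   ]), 'wrist_force': array([ 0.752, -0.552, -0.032]), 'moment': array([ 0.082,  0.025, -0.005]), 'finger_force': 0.0, 'finger_gap': 0.0003100480121535821}
[[126 123 130 114 137 284 353 352 256 195]
 [113 120 159  96  92 139 317 349 295 193]
 [110 118 131 101  91  90 196 346 323 196]
 [113 142 108 113  90  97 103 338 345 210]
 [104 146 127 119  89  98  88 318 357 238]
 [107 110 132 122  91 100  88 306 357 275]
 [111 107 133 131  94  89  93 293 326 275]
 [180 118 140 154 103 118 175 252 225 206]
 [285 190 170 172 179 223 212 173 136 169]
 [249 258 201 187 215 171 134 136 156 178]]
[[564 559 459 339 356 475 565 567 566 565]
 [566 459
[... 412 characters left out ...]
, 43, 40], [43, 38, 33], [48, 46, 43], [94, 94, 96], [116, 117, 120], [115, 117, 120], [87, 85, 84], [71, 64, 60]], [[43, 37, 30], [43, 40, 35], [43, 44, 44], [38, 34, 29], [32, 29, 30], [35, 30, 25], [66, 65, 65], [114, 114, 118], [107, 107, 109], [71, 64, 61]], [[40, 35, 29], [55, 49, 42], [44, 43, 40], [44, 39, 36], [34, 29, 26], [35, 32, 31], [34, 29, 25], [104, 106, 108], [117, 119, 121], [82, 78, 78]], [[43, 37, 31], [41, 36, 30], [46, 45, 42], [46, 44, 41], [35, 31, 28], [31, 28, 30], [34, 31, 28], [94, 97, 102], [103, 109, 114], [92, 91, 92]], [[88, 97, 100], [61, 64, 65], [55, 57, 58], [55, 57, 60], [46, 62, 71], [51, 78, 94], [51, 74, 87], [50, 58, 65], [48, 45, 43], [60, 56, 53]]]
```

```bash
python3 - <<'E'
from h import *
np.set_printoptions(precision=4,suppress=True)
S=[(337,168),(337,200),(290,260),(257,272)];T=[(695,222),(722,242),(748,308),(737,342)]
Rm=R.from_quat(np.roll(ctrl.observe()["orientation"],-1)); t=np.array([.3891,.3312,.070])
for s,b in zip(S,T):
    p,e=tri((110+s[0]/5-.4,130+s[1]/5-.4),(140+(b[0]-400)/5-.4,270+b[1]/5-.4)); print(p,e,"tool",Rm.inv().apply(p-t))
E
```

```text
[0.4353 0.2626 0.2241] 0.0007151596567316422 tool [ 0.0217  0.0798 -0.1541]
[0.4284 0.2528 0.224 ] 6.73059105194949e-05 tool [ 0.012   0.0869 -0.154 ]
[0.4043 0.243  0.2258] 0.001065685794380092 tool [-0.014   0.0884 -0.1558]
[0.3926 0.2471 0.2244] 0.0001533870695555763 tool [-0.0237  0.0808 -0.1544]
```

```bash
python3 nudge.py '[[[0, 0, 0, 0.001, 0, 0, 0], [0, 0, 0, 0.003, 0, 0, 0], [0, 0, 0, 0.003, 0, 0, 0]]]' | grep -E 'tcp|force'
python3 nudge.py '[[[0, 0, 0, 0.001, 0, 0, 0], [0, 0, 0, 0.003, 0, 0, 0], [0, 0, 0, 0.003, 0, 0, 0]]]'| grep -E 'tcp|force'
```

```text
tcp_pos: [0.3891, 0.3312, 0.064]
wrist_force: [-0.4, 1.1, 0.0]
finger_force: 0.0
tcp_pos: [0.3891, 0.3312, 0.061]
wrist_force: [0.3, -0.6, 0.2]
finger_force: 0.0
```

```bash
python3 nudge.py '[[[0, 0, 0, 0.001, 0, 0, 0], [0, 0, 0, 0.003, 0, 0, 0], [0, 0, 0, 0.003, 0, 0, 0]]]' | grep -E 'tcp|force'
python3 - <<'E'
from h import *
for n in ("scene","top"):
    f=ctrl.grab_frame(n)["frame"]; cv2.imwrite(f"pics/{n}4.png",f)
f=cv2.imread("pics/scene4.png")[100:250,60:260]
cv2.imwrite("pics/c6.png",cv2.resize(np.clip(f.astype(float)*1.6,0,255).astype(np.uint8),None,fx=4,fy=4,interpolation=2))
E
```

```text
tcp_pos: [0.3891, 0.3312, 0.058]
wrist_force: [0.7, 0.7, 0.7]
finger_force: 0.0
```

View pics/c6.png

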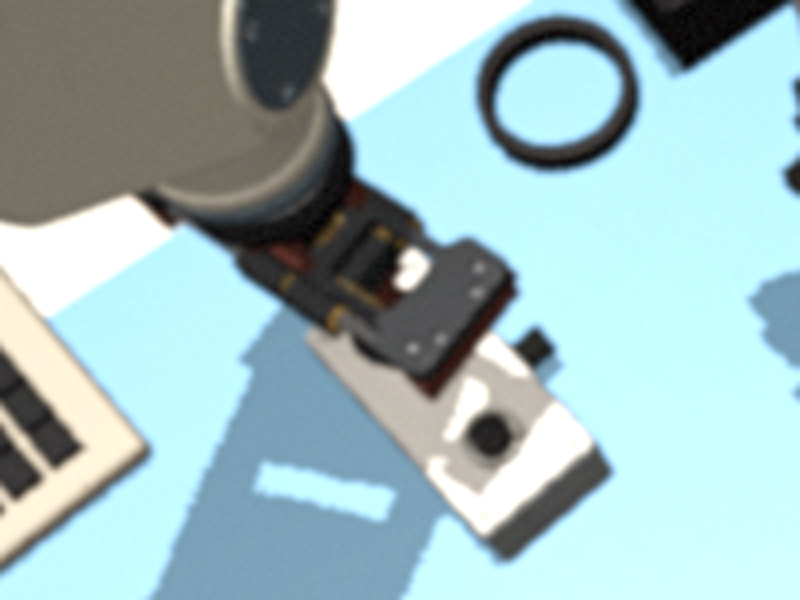

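The scene view shows the plate over the station beside the button at crop (380,350), with the start button uncovered at (490,435) and no visible contact. I'll keep lowering by force.

```bash
for i in 1; do python3 nudge.py '[[[0, 0, 0, 0.001, 0, 0, 0], [0, 0, 0, 0.003, 0, 0, 0], [0, 0, 0, 0.003, 0, 0, 0]]]' | grep -E 'tcp|wrist_force'; done
python3 nudge.py '[[[0, 0, 0, 0.001, 0, 0, 0], [0, 0, 0, 0.002, 0, 0, 0], [0, 0, 0, 0.002, 0, 0, 0]]]' | grep -E 'tcp|wrist_force'
```

```text
tcp_pos: [0.3891, 0.3312, 0.055]
wrist_force: [-0.6, 0.1, -0.3]
tcp_pos: [0.3893, 0.3313, 0.0532]
wrist_force: [0.2, 0.1, 1.9]
```

```bash
python3 nudge.py '[[[0, 0, 0, 0.001, 0, 0, 0], [0, 0, 0, 0.002, 0, 0, 0], [0, 0, 0, 0.002, 0, 0, 0]]]' | grep -E 'tcp|wrist_force'; python3 -c '
from h import *
print(ctrl.observe()["joint_torque"],ctrl.observe()["moment"])'
```

```text
tcp_pos: [0.3893, 0.3313, 0.0512]
wrist_force: [0.4, 0.1, 2.5]
[ 3.11469706e-02 -4.68049514e+01 -1.70230901e+01  4.54794470e-03
 -2.20754156e-01  9.75863622e-04] [-0.06053865  0.03140693 -0.02040978]
```

Contact starts at a reported TCP z of about 0.054, with force rising at about the button's spring rate. So the real fingertips sit about 37 mm higher than reported. I'll finish the press by force.

```bash
python3 nudge.py '[[[0, 0, 0, 0.001, 0, 0, 0], [0, 0, 0, 0.002, 0, 0, 0], [0, 0, 0, 0.002, 0, 0, 0]]]' | grep -E 'tcp|wrist_force'; python3 nudge.py '[[[0, 0, 0, 0.001, 0, 0, 0], [0, 0, 0, 0.002, 0, 0, 0], [0, 0, 0, 0.002, 0, 0, 0]]]' | grep -E 'tcp|wrist_force'
```

```text
tcp_pos: [0.3893, 0.3314, 0.0492]
wrist_force: [-0.4, -0.2, 3.8]
tcp_pos: [0.3894, 0.3314, 0.0477]
wrist_force: [-2.1, -0.4, 10.2]
```

```bash
python3 nudge.py '[[[0, 0, 0, 0.001, 0, 0, 0], [0, 0, 0, 0.001, 0, 0, 0]]]' | grep -E 'tcp|wrist_force'
```

```text
tcp_pos: [0.3894, 0.3314, 0.0475]
wrist_force: [-3.6, -3.1, 18.6]
```

Full force on the hard stop at 18.6 N, so step 1 is met. Next I'll lift off.

```bash
python3 nudge.py '[[[0, 0, 0, -0.02, 0, 0, 0], [0, 0, 0, -0.06, 0, 0, 0], [0, 0, 0, -0.11, 0, 0, 0], [0, 0, 0, -0.16, 0, 0, 0], [0, 0, 0, -0.2, 0, 0, 0]]]'
python3 - <<'E'
from h import *
np.set_printoptions(precision=3,suppress=True)
o=ctrl.observe();print(o["joints"],tool([.42,.08,.32]))
E
```

```text
time_s: 9.0
tcp_pos: [0.3894, 0.3315, 0.2488]
orientation: [-0.0, 0.987, 0.163, 0.001]
wrist_force: [0.7, 0.7, -0.4]
finger_gap: 0.0005
finger_force: 0.0
[0.682 0.192 1.828 0.    1.12  1.926] [-0.052  0.248 -0.071]
```

Units first: turns go in shares of pi/2 rad. So 0.28 rad is 0.1783.

```bash
python3 nudge.py '[[[0, -0.05, 0.25, -0.07, 0, 0, 0], [0, -0.05, 0.25, -0.07, 0, 0, 0], [0, -0.05, 0.25, -0.07, 0.0891, 0.0318, 0], [0, -0.05, 0.25, -0.07, 0.1783, 0.0637, 0], [0, -0.05, 0.25, -0.07, 0.1783, 0.0637, 0]]]'
python3 - <<'E'
from h import *
np.set_printoptions(precision=3,suppress=True)
o=ctrl.observe();print(o["joints"],R.from_quat(np.roll(o["orientation"],-1)).as_matrix())
E
```

```text
time_s: 9.5
tcp_pos: [0.4171, 0.1116, 0.3066]
orientation: [-0.148, 0.975, 0.161, 0.028]
wrist_force: [1.6, 0.0, -0.2]
finger_gap: 0.0006
finger_force: 0.0
[-0.    -0.016  1.958  0.323  1.211  1.127] [[ 0.946  0.323  0.006]
 [ 0.306 -0.904  0.297]
 [ 0.102 -0.279 -0.955]]
```

```bash
cat > k.py <<'E'
from h import *
from scipy.optimize import least_squares
np.set_printoptions(precision=3,suppress=True)
def fk(q,p):
    a,b,h,d,e,o,C=p
    A=R.from_euler('z',q[0]); F=R.from_euler('y',q[1]+q[2]); 
    W=A*F*R.from_euler('z',q[3])*R.from_euler('y',q[4])*R.from_euler('z',q[5]+C)
    P=A.apply([o+a*np.sin(q[1]),0,h+a*np.cos(q[1])])+(A*F).apply([e,0,b])+W.apply([0,0,d])
    return P,W
D=[([-1.263,.423,1.63,0,1.089,-.019],[.2005,-.5914,.1956],[-6.9e-4,.98668,.16266,0]),
([-.3562,.104,1.9526,0,1.0849,.888],[.4269,-.1462,.2415],[0,.987,.163,0]),
([.682,.456,1.962,0,.724,1.926],[.3891,.3312,.067],[0,.987,.163,0]),
([.682,.192,1.828,0,1.12,1.926],[.3894,.3315,.2488],[0,.987,.163,0]),
([0,-.016,1.958,.323,1.211,1.127],[.4171,.1116,.3066],[-.148,.975,.161,.028])]
def res(p):
    out=[]
    for q,t,o in D:
        P,W=fk(q,p); out+=list(P-t)+list(.1*(W.inv()*R.from_quat(np.roll(o,-1))).as_rotvec())
    return out
best=min((least_squares(res,[.45,.45,.3,.25,0,0,c]) for c in (-2,0,2,3)),key=lambda s:s.cost)
p=best.x
if __name__=="__main__": print(p,best.cost,np.round(best.fun,4).reshape(-1,6))
LO=np.array([-3,-.9,.09,-1.31,.11,-2.54]);HI=np.array([3,2.11,2.58,4.45,2.69,2.54])
def ik(T,W,q0):
    f=lambda q:np.r_[fk(q,p)[0]-T,.3*(W.inv()*fk(q,p)[1]).as_rotvec()]
    s=least_squares(f,np.clip(q0,LO+.01,HI-.01),bounds=(LO,HI)); return s.x,s.cost
def target(zdir,s):  # tool pointing zdir, closing line horizontal
    z=np.array(zdir)/np.linalg.norm(zdir); y=s*np.cross([0,0,1],z); y/=np.linalg.norm(y)
    return R.from_matrix(np.c_[np.cross(y,z),y,z])
E
python3 k.py; python3 - <<'E'
from k import *
for s in (1,-1):
  for z in (.05,.1,.2,.3):
    for x in (.45,.58):
      for q4,q6 in ((3.14,0),(3.14,-1.6),(3.14,1.6)):
        q,c=ik([x,0.01,z],target([.995,.1,0],s),[0,.3,2.2,q4,.6,q6])
        if c<1e-6: print(s,z,x,q,c); break
E
```

```text
[0.562 0.483 0.351 0.375 0.078 0.002 1.57 ] 0.00028277892278130034 [[-0.011 -0.004  0.     0.     0.     0.   ]
 [-0.004 -0.011 -0.001  0.    -0.    -0.   ]
 [ 0.007 -0.009  0.     0.     0.    -0.   ]
 [ 0.007 -0.009 -0.001 -0.    -0.    -0.   ]
 [ 0.    -0.     0.001  0.     0.     0.   ]]
1 0.05 0.45 [-0.345  1.83   2.397  2.346  2.496  0.887] 6.564526725890584e-19
1 0.05 0.58 [-0.132  1.506  2.286  2.852  2.2    1.398] 1.706636492696224e-26
1 0.1 0.45 [-0.345  1.778  2.495  2.299  2.527  0.83 ] 7.864130820810533e-17
1 0.1 0.58 [-0.132  1.404  2.368  2.856  2.182  1.404] 5.145563619138503e-27
1 0.2 0.58 [-0.132  1.147  2.51   2.876  2.071  1.441] 2.0532299804571902e-25
-1 0.05 0.45 [-0.345  1.83   2.397  2.346  2.496 -2.255] 2.7562453453242542e-17
-1 0.05 0.58 [-0.132  1.506  2.286  2.852  2.2   -1.744] 1.4512173012066936e-23
-1 0.1 0.45 [-0.345  1.778  2.495  2.299  2.527 -2.312] 1.749790128732603e-19
-1 0.1 0.58 [-0.132  1.404  2.368  2.856  2.182 -1.737] 8.390574979506492e-21
-1 0.2 0.58 [-0.132  1.147  2.51   2.876  2.071 -1.7  ] 7.304151129946673e-22
```

```bash
sed -i 's/a,b,h,d,e,o,C=p/a,b,h,d,e,o,C,l=p/; s/\[o+a\*np.sin(q\[1\]),0,/[o+a*np.sin(q[1]),l,/; s/,0,0,c\])/,0,0,c,.01])/' k.py; python3 k.py; python3 - <<'E'
from k import *
L=np.array([.583,.015]) # mid lip edge
for yaw in (6,20,-10,30):
 for al in (0,15,30):
  for s in (1,-1):
   row=[]
   for z in (.07,.24):
    cy=np.radians(yaw);ca=np.radians(al); zd=np.array([np.cos(cy)*np.cos(ca),np.sin(cy)*np.cos(ca),-np.sin(ca)])
    best=None
    for q4 in (3.1,1.6,0.):
     for q6 in (-1.5,0,1.5):
      q,c=ik([.585,-.01,z],target(zd,s),[0,.5,2.2,q4,1,q6])
      if c<1e-6 and best is None: best=q
    row.append(best)
   if any(r is not None for r in row): print(yaw,al,s,*row)
E
```

```text
[ 0.562  0.485  0.312  0.336  0.077 -0.     1.57   0.012] 3.3298681103086137e-07 [[ 0.    -0.     0.001  0.     0.     0.   ]
 [ 0.    -0.    -0.     0.    -0.    -0.   ]
 [-0.    -0.    -0.     0.     0.    -0.   ]
 [-0.    -0.    -0.    -0.    -0.    -0.   ]
 [-0.     0.    -0.     0.     0.     0.   ]]
6 0 1 [-0.224  1.286  2.316  2.777  2.005  1.412] [-0.224  0.785  2.494  2.81   1.7    1.527]
6 0 -1 [-0.224  1.286  2.316  2.777  2.005 -1.73 ] [-0.224  0.785  2.494  2.81   1.7   -1.615]
6 15 1 [-0.21   1.041  2.406  2.837  1.6    1.478] [-0.21   0.454  2.491  2.803  1.123  1.638]
6 15 -1 [-0.21   1.041  2.406  2.837  1.6   -1.664] [-0.21   0.454  2.491  2.803  1.123 -1.503]
6 30 1 [-0.176  0.757  2.407  2.865  1.068  1.564] [-0.176  0.204  2.395  2.656  0.539  1.853]
6 30 -1 [-0.176  0.757  2.407  2.865  1.068 -1.577] [-0.176  0.204  2.395  2.656  0.539 -1.289]
20 0 1 [-0.474  1.225  2.251  2.29   1.796  1.321] [-0.474  0.751  2.411  2.318  1.584  1.556]
20 0 -1 [-0.474  1.225  2.251  2.29   1.796 -1.82 ] [-0.474  0.751  2.411  2.318  1.584 -1.585]
20 15 1 [-0.446  0.994  2.336  
[... 778 characters left out ...]
 2.39  3.612 0.535 1.297]
-10 30 -1 [ 0.095  0.755  2.401  3.409  1.061 -1.566] [ 0.095  0.207  2.39   3.612  0.535 -1.845]
30 0 1 [-0.579  1.175  2.173  2.031  1.664  1.386] [-0.579  0.733  2.317  2.038  1.53   1.652]
30 0 -1 [-0.579  1.175  2.173  2.031  1.664 -1.756] [-0.579  0.733  2.317  2.038  1.53  -1.489]
30 15 1 [-0.549  0.959  2.253  2.084  1.343  1.508] [-0.549  0.484  2.321  1.962  1.163  1.893]
30 15 -1 [-0.549  0.959  2.253  2.084  1.343 -1.634] [-0.549  0.484  2.321  1.962  1.163 -1.248]
30 30 1 [-0.469  0.736  2.268  2.076  0.976  1.71 ] [-0.469  0.285  2.258  1.721  0.823  2.27 ]
30 30 -1 [-0.469  0.736  2.268  2.076  0.976 -1.432] [-0.469  0.285  2.258  1.721  0.823 -0.872]
```

```bash
cat >> k.py <<'E'
def zd(yaw,al):
    y,a=np.radians(yaw),np.radians(al); return [np.cos(y)*np.cos(a),np.sin(y)*np.cos(a),-np.sin(a)]
def path(q,P0,R0,P1,R1,n):
    rv=(R0.inv()*R1).as_rotvec(); m=[];qs=[]
    for t in np.linspace(0,1,n+1)[1:]:
        q2,c=ik(P0+(P1-P0)*t,R0*R.from_rotvec(rv*t),q); m.append(abs(q2-q).max()); q=q2; qs.append(np.r_[q,c])
    print("tool shift",R0.inv().apply(P1-P0),"rotvec",rv,"ang",np.linalg.norm(rv),"maxstep",max(m),"j5min",min(x[4] for x in qs),"cost",max(x[6] for x in qs),"end",q); return q
E
python3 - <<'E'
from k import *
o=ctrl.observe();P0=o["tcp_pos"];R0=R.from_quat(np.roll(o["orientation"],-1));q=o["joints"]
for s in (1,-1):
 for yw,P1 in ((90,[.42,.22,.30]),(70,[.45,.2,.28])):
  P1=np.array(P1);R1=target(zd(yw,20),s); print(s,yw); q1=path(q,P0,R0,P1,R1,14)
  P2=np.array([.50,-.02,.16]);R2=target(zd(15,15),s); q2=path(q1,P1,R1,P2,R2,14)
  P3=np.array([.51,-.02,.04]);path(q2,P2,R2,P3,R2,4)
for n,(u,v) in (("scr",(311,352)),("scr2",(307,265)),("pen",(387,277)),("pen2",(399,338))): print(n,plane("top",u,v,.015))
E
```

```text
1 90
tool shift [ 0.035 -0.095  0.038] rotvec [ 0.862 -0.625  1.749] ang 2.047368958152227 maxstep 0.09161643616806137 j5min 1.2683426220744938 cost 1.055199259283424e-15 end [-0.251  0.342  2.127  1.16   1.449  2.225]
tool shift [ 0.214 -0.08  -0.178] rotvec [ 1.249 -0.074  0.394] ang 1.3114757013584737 maxstep 0.12694625160125428 j5min 1.2454473911954063 cost 2.0734707602031454e-17 end [-0.564  0.817  2.579  2.349  1.485  1.385]
tool shift [ 0.113 -0.003  0.04 ] rotvec [0. 0. 0.] ang 0.0 maxstep 0.11368952294666912 j5min 1.5482468619049208 cost 6.824062031985478e-26 end [-0.54   1.204  2.444  2.37   1.67   1.213]
1 70
tool shift [ 0.056 -0.062  0.052] rotvec [ 1.066 -0.4    1.994] ang 2.2959617288224834 maxstep 0.1073009998844372 j5min 1.2537853814328541 cost 6.983517796805992e-16 end [-0.309  0.304  2.289  1.417  1.254  2.151]
tool shift [ 0.178 -0.122 -0.137] rotvec [ 0.916 -0.08   0.289] ang 0.9635813901571182 maxstep 0.08007554045398457 j5min 1.2037814996225065 cost 2.4371191791752267e-17 end [-0.564  0.817  2.579  2.349  1.485  1.385]
tool shift [ 0.113 -0.003  0.04 ] rotvec [
[... 794 characters left out ...]
-0.062  0.052] rotvec [ 0.342  0.911 -0.883] ang 1.3139684115370802 maxstep 0.17412109148287677 j5min 0.9844668294770923 cost 2.127877598577397e-16 end [-0.309  0.304  2.289  1.417  1.254 -0.99 ]
tool shift [-0.178  0.122 -0.137] rotvec [-0.916  0.08   0.289] ang 0.9635813901571182 maxstep 0.08007554045405518 j5min 1.2037815159339718 cost 2.563204819289211e-17 end [-0.564  0.817  2.579  2.349  1.485 -1.757]
tool shift [-0.113  0.003  0.04 ] rotvec [0. 0. 0.] ang 0.0 maxstep 0.1136895229076732 j5min 1.548246861904198 cost 6.359310456479271e-26 end [-0.54   1.204  2.444  2.37   1.67  -1.928]
scr [0.343 0.06  0.015]
scr2 [0.534 0.066 0.015]
pen [ 0.504 -0.111  0.015]
pen2 [ 0.37  -0.134  0.015]
```

In the tool's units: 0.911 rad is 0.58.

```bash
python3 nudge.py '[[[0, 0.056, -0.062, 0.052, 0.2177, 0.58, -0.5621], [0, 0.056, -0.062, 0.052, 0.2177, 0.58, -0.5621], [0, 0.056, -0.062, 0.052, 0.2177, 0.58, -0.5621], [0, 0.056, -0.062, 0.052, 0.2177, 0.58, -0.5621], [0, 0.056, -0.062, 0.052, 0.2177, 0.58, -0.5621]]]'
python3 - <<'E'
from k import *
o=ctrl.observe();P0=o["tcp_pos"];R0=R.from_quat(np.roll(o["orientation"],-1));q=o["joints"];print(q)
q1=path(q,P0,R0,np.array([.45,.2,.28]),target(zd(70,20),-1),8)
E
```

```text
time_s: 10.0
tcp_pos: [0.4496, 0.2019, 0.2784]
orientation: [-0.252, 0.873, 0.332, 0.253]
wrist_force: [-0.6, 0.4, 0.7]
finger_gap: 0.0007
finger_force: 0.0
[-0.04   0.016  2.18   0.935  0.877  0.204]
tool shift [ 0.     0.001 -0.002] rotvec [ 0.166  0.471 -0.453] ang 0.6742544419552495 maxstep 0.17203946693585595 j5min 0.8942532513924685 cost 6.569625040873549e-17 end [-0.309  0.304  2.289  1.417  1.254 -0.99 ]
```

In the tool's units: 0.471 rad is 0.2998.

```bash
python3 nudge.py '[[[0, 0, 0, 0, 0.1057, 0.2998, -0.2884], [0, 0, 0, 0, 0.1057, 0.2998, -0.2884], [0, 0, 0, 0, 0.1057, 0.2998, -0.2884], [0, 0, 0, 0, 0.1057, 0.2998, -0.2884], [0, 0, 0, 0, 0.1057, 0.2998, -0.2884]]]'
python3 - <<'E'
from k import *
o=ctrl.observe();P0=o["tcp_pos"];R0=R.from_quat(np.roll(o["orientation"],-1));q=o["joints"];print(q)
for P2 in ([.5,-.02,.2],[.5,-.05,.16],[.51,-.04,.13]): q1=path(q,P0,R0,np.array(P2),target(zd(18,15),-1),10)
E
```

```text
time_s: 10.5
tcp_pos: [0.4499, 0.2019, 0.2789]
orientation: [-0.323, 0.696, 0.459, 0.449]
wrist_force: [-0.6, 0.6, 0.0]
finger_gap: 0.0008
finger_force: 0.0
[-0.286  0.264  2.291  1.403  1.2   -0.896]
tool shift [-0.141  0.132 -0.144] rotvec [-0.842  0.145  0.251] ang 0.8901398023056106 maxstep 0.1005974890076784 j5min 1.1591789108052284 cost 8.552043409068689e-18 end [-0.613  0.63   2.57   2.226  1.344 -1.619]
tool shift [-0.188  0.144 -0.154] rotvec [-0.842  0.145  0.251] ang 0.8901398023056106 maxstep 0.09069813268406324 j5min 1.1720308664171228 cost 3.7489017962334913e-17 end [-0.714  0.773  2.52   2.142  1.389 -1.702]
tool shift [-0.211  0.151 -0.131] rotvec [-0.842  0.145  0.251] ang 0.8901398023056106 maxstep 0.10162814627454031 j5min 1.1680680574535842 cost 3.0603284903018526e-17 end [-0.656  0.88   2.497  2.209  1.446 -1.765]
```

In the tool's units: -0.842 rad is -0.536.

```bash
python3 nudge.py '[[[0, -0.188, 0.144, -0.154, -0.536, 0.0923, 0.1598], [0, -0.188, 0.144, -0.154, -0.536, 0.0923, 0.1598], [0, -0.188, 0.144, -0.154, -0.536, 0.0923, 0.1598], [0, -0.188, 0.144, -0.154, -0.536, 0.0923, 0.1598], [0, -0.188, 0.144, -0.154, -0.536, 0.0923, 0.1598]]]'
python3 - <<'E'
from k import *
o=ctrl.observe();P0=o["tcp_pos"];R0=R.from_quat(np.roll(o["orientation"],-1));q=o["joints"];print(q)
for P2 in ([.5,-.05,.16],[.5,-.05,.13]): q1=path(q,P0,R0,np.array(P2),target(zd(18,15),-1),4)
E
```

```text
time_s: 11.0
tcp_pos: [0.4931, -0.0232, 0.1722]
orientation: [-0.131, 0.783, 0.177, 0.582]
wrist_force: [0.6, 0.3, -0.4]
finger_gap: 0.0004
finger_force: 0.0
[-0.719  0.679  2.499  1.989  1.294 -1.608]
tool shift [-0.013  0.027 -0.001] rotvec [-0.124  0.03   0.038] ang 0.13336887751348264 maxstep 0.03844888177644723 j5min 1.3137527292321858 cost 8.487167320483044e-21 end [-0.714  0.773  2.52   2.142  1.389 -1.702]
tool shift [-0.042  0.027  0.007] rotvec [-0.124  0.03   0.038] ang 0.13336887751348264 maxstep 0.05204792285878723 j5min 1.3248150072079088 cost 6.134574697564822e-18 end [-0.714  0.883  2.501  2.154  1.439 -1.779]
```

In the tool's units: -0.124 rad is -0.0789.

```bash
python3 nudge.py '[[[0, -0.02, 0.027, 0, -0.0789, 0.0191, 0.0242], [0, -0.02, 0.027, 0, -0.0789, 0.0191, 0.0242], [0, -0.02, 0.027, 0, -0.0789, 0.0191, 0.0242]]]'
python3 - <<'E'
from k import *
o=ctrl.observe();Rm=R.from_quat(np.roll(o["orientation"],-1));print(Rm.as_matrix())
ims=[]
for n,(x,y) in (("scene",(230,230)),("top",(320,210))):
    f=ctrl.grab_frame(n)["frame"]; cv2.imwrite(f"pics/{n}5.png",f); ims.append(cv2.resize(f[y:y+150,x:x+100],None,fx=4,fy=4,interpolation=2))
    for nm,v in (("tip",[0,0,.011]),("tip+37",[0,0,.011]),("short37",[0,0,-.026])):
        P=o["tcp_pos"]+Rm.apply(v)+(np.array([0,0,.037]) if nm=="tip+37" else 0)
        print(n,nm,(np.array(proj(n,P))-(x,y))*4)
cv2.imwrite("pics/c7.png",np.clip(np.hstack(ims).astype(float)*1.8,0,255).astype(np.uint8))
E
```

```text
time_s: 11.3
tcp_pos: [0.4992, -0.0458, 0.1533]
orientation: [-0.101, 0.783, 0.127, 0.6]
wrist_force: [0.1, -0.1, -0.8]
finger_gap: 0.0005
finger_force: 0.0
[[ 0.248  0.32   0.914]
 [ 0.078 -0.947  0.311]
 [ 0.966 -0.006 -0.26 ]]
scene tip [364.683 214.605]
scene tip+37 [364.188 197.124]
scene short37 [318.525 279.38 ]
top tip [168.166 249.904]
top tip+37 [175.904 246.457]
top short37 [195.416 318.207]
```

View pics/c7.png

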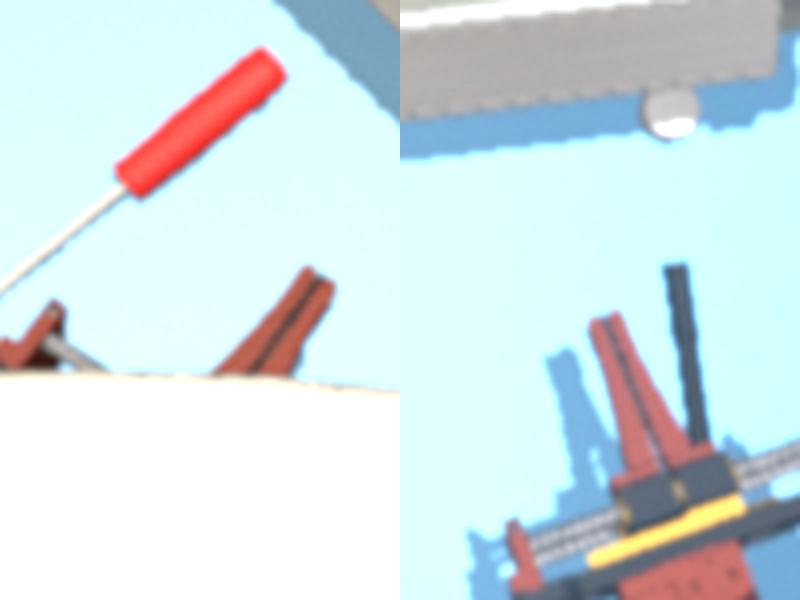

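Picture: the fingertips are at scene crop (320,275) and top crop (206,316), matching a tool that is 37 mm short. So the tips lie about 26 mm behind the reported TCP. The path ahead to the lip is free, with the knob well to the right.

```bash
python3 - <<'E'
from k import *
o=ctrl.observe();P0=o["tcp_pos"];R0=R.from_quat(np.roll(o["orientation"],-1));q=o["joints"]
p,e=tri((230+320/4-.4,230+275/4-.4),(320+206/4-.4,210+316/4-.4)); print("tip tri",p,e,"in tool",R0.inv().apply(p-P0))
R2=target(zd(18,15),-1)
q1=path(q,P0,R0,np.array([.569,.018,.065]),R2,4)
q2=path(q1,np.array([.569,.018,.065]),R2,np.array([.627,.038,.065]),R2,3)
q3=path(q2,np.array([.627,.038,.065]),R2,np.array([.627,.038,.23]),R2,6)
print("up in tool",R2.inv().apply([0,0,1]))
E
```

```text
tip tri [ 0.476 -0.055  0.182] 0.0018900122185154117 in tool [ 0.019  0.001 -0.032]
tool shift [-0.066 -0.039  0.106] rotvec [-0.011 -0.003  0.004] ang 0.01225506702117967 maxstep 0.10346468924042096 j5min 1.4432909394401225 cost 3.1514942606108666e-16 end [-0.349  1.045  2.388  2.504  1.542 -1.749]
tool shift [ 0.016 -0.001  0.059] rotvec [0. 0. 0.] ang 0.0 maxstep 0.04453397804771747 j5min 1.432211438541387 cost 6.96801332825477e-19 end [-0.23   0.99   2.295  2.613  1.432 -1.645]
tool shift [ 0.159  0.    -0.043] rotvec [0. 0. 0.] ang 0.0 maxstep 0.08482141479269267 j5min 1.0842149498863478 cost 4.641993041409293e-27 end [-0.23   0.503  2.372  2.541  1.084 -1.416]
up in tool [ 0.966  0.    -0.259]
```

```bash
python3 nudge.py '[[[0, -0.066, -0.039, 0.06, 0, 0, 0], [0, -0.066, -0.039, 0.106, 0, 0, 0], [0, -0.066, -0.039, 0.106, 0, 0, 0], [0, -0.066, -0.039, 0.106, 0, 0, 0]]]'
python3 nudge.py '[[[0, 0.008, 0, 0.03, 0, 0, 0], [0, 0.016, 0, 0.059, 0, 0, 0], [0, 0.016, 0, 0.059, 0, 0, 0]]]'
python3 -c '
from k import *
f=ctrl.grab_frame("top")["frame"];cv2.imwrite("pics/top6.png",f);f=ctrl.grab_frame("scene")["frame"];cv2.imwrite("pics/scene6.png",f)
print(ctrl.observe()["joints"])'
```

```text
time_s: 11.8
tcp_pos: [0.5716, 0.0207, 0.0651]
orientation: [-0.1, 0.78, 0.131, 0.603]
wrist_force: [0.1, 0.4, 1.0]
finger_gap: 0.0007
finger_force: 0.0
time_s: 12.1
tcp_pos: [0.6301, 0.0376, 0.0689]
orientation: [-0.098, 0.78, 0.129, 0.605]
wrist_force: [0.4, 0.8, -1.0]
finger_gap: 0.0007
finger_force: 0.0
[-0.243  0.99   2.293  2.589  1.434 -1.648]
```

```bash
python3 nudge.py '[[[0, 0.004, 0, -0.001, 0, 0, 0], [0, 0.008, 0, -0.002, 0, 0, 0], [0, 0.012, 0, -0.003, 0, 0, 0], [0, 0.015, 0, -0.004, 0, 0, 0], [0, 0.015, 0, -0.004, 0, 0, 0]]]' | grep -E 'time|tcp|wrist'
```

```text
time_s: 12.7
tcp_pos: [0.6261, 0.0359, 0.079]
wrist_force: [-0.7, -0.1, -1.7]
```

```bash
python3 nudge.py '[[[0, 0.004, 0, -0.001, 0, 0, 0], [0, 0.008, 0, -0.002, 0, 0, 0], [0, 0.012, 0, -0.003, 0, 0, 0], [0, 0.016, 0, -0.004, 0, 0, 0], [0, 0.02, 0, -0.005, 0, 0, 0]]]' | grep -E 'time|tcp|wrist'
```

```text
time_s: 13.2
tcp_pos: [0.6263, 0.0364, 0.0996]
wrist_force: [-4.2, -2.6, -4.1]
```

```bash
python3 nudge.py '[[[0, 0.004, 0, -0.003, 0, 0, 0], [0, 0.009, 0, -0.005, 0, 0, 0], [0, 0.014, 0, -0.006, 0, 0, 0], [0, 0.019, 0, -0.007, 0, 0, 0], [0, 0.024, 0, -0.008, 0, 0, 0]]]' | grep -E 'time|tcp|wrist'
python3 nudge.py '[[[0, 0.005, 0, -0.001, 0, 0, 0], [0, 0.01, 0, -0.003, 0, 0, 0], [0, 0.015, 0, -0.004, 0, 0, 0], [0, 0.02, 0, -0.005, 0, 0, 0], [0, 0.025, 0, -0.0065, 0, 0, 0]]]' | grep -E 'time|tcp|wrist'
```

```text
time_s: 13.7
tcp_pos: [0.6247, 0.0359, 0.1249]
wrist_force: [-4.8, -1.2, -4.0]
time_s: 14.2
tcp_pos: [0.6252, 0.0359, 0.1509]
wrist_force: [-3.7, 0.1, -5.5]
```

```bash
python3 nudge.py '[[[0, 0.005, 0, -0.001, 0, 0, 0], [0, 0.01, 0, -0.003, 0, 0, 0], [0, 0.015, 0, -0.004, 0, 0, 0], [0, 0.02, 0, -0.005, 0, 0, 0], [0, 0.025, 0, -0.0065, 0, 0, 0]]]' | grep -E 'time|tcp|wrist'
python3 nudge.py '[[[0, 0.005, 0, -0.001, 0, 0, 0], [0, 0.01, 0, -0.003, 0, 0, 0], [0, 0.015, 0, -0.004, 0, 0, 0], [0, 0.02, 0, -0.005, 0, 0, 0], [0, 0.02, 0, -0.005, 0, 0, 0]]]' | grep -E 'time|tcp|wrist'
python3 - <<'E'
from k import *
print(ctrl.observe()["tcp_pos"],ctrl.observe()["wrist_force"])
ims=[]
for n,(x,y) in (("scene",(235,110)),("top",(200,200))):
    f=ctrl.grab_frame(n)["frame"]; cv2.imwrite(f"pics/{n}7.png",f); ims.append(cv2.resize(f[y:y+75,x:x+50],None,fx=8,fy=8,interpolation=2))
    for h in (.10,.11,.12,.13): print(n,h,(np.array(proj(n,[.5646,.1847,.1088+h]))-(x,y))*8)
cv2.imwrite("pics/c8.png",np.clip(np.hstack(ims).astype(float)*1.6,0,255).astype(np.uint8))
E
```

```text
time_s: 14.7
tcp_pos: [0.6255, 0.0358, 0.1768]
wrist_force: [-3.5, 1.7, -3.5]
time_s: 15.2
tcp_pos: [0.6263, 0.0357, 0.1984]
wrist_force: [-1.8, 0.2, -2.5]
[0.626 0.036 0.198] [-1.775  0.222 -2.48 ]
scene 0.1 [248.028 376.629]
scene 0.11 [242.955 356.475]
scene 0.12 [237.771 335.875]
scene 0.13 [232.471 314.817]
top 0.1 [342.689 345.682]
top 0.11 [337.221 341.36 ]
top 0.12 [331.639 336.948]
top 0.13 [325.94  332.444]
```

View pics/c8.png

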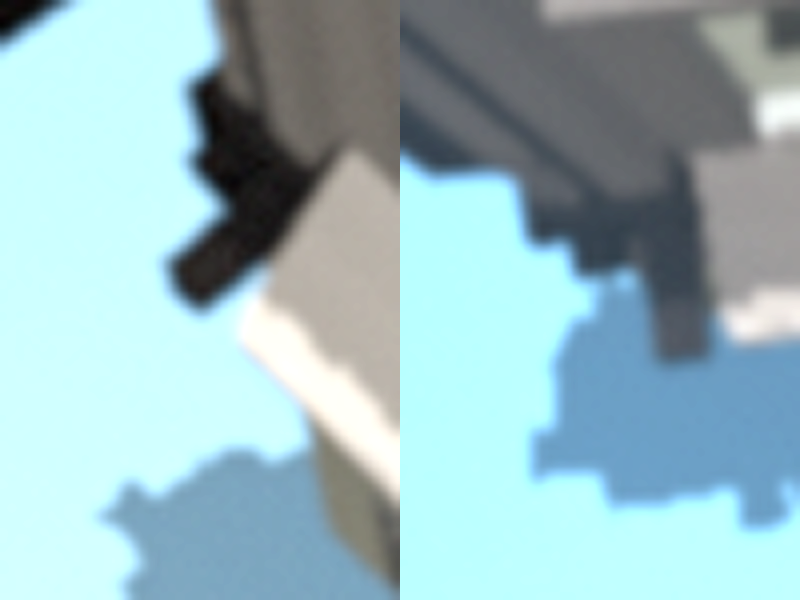

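The lip corner is at scene crop (240,335) and top crop (732,345), which means a rise of about 119 mm. The pointer's front right corner is at scene (203,309) and top (710,358). Solving both views together leaves about 15 mm still to go.

```bash
python3 nudge.py '[[[0, 0.004, 0, -0.001, 0, 0, 0], [0, 0.008, 0, -0.002, 0, 0, 0], [0, 0.011, 0, -0.003, 0, 0, 0], [0, 0.0145, 0, -0.0038, 0, 0, 0], [0, 0.0145, 0, -0.0038, 0, 0, 0]]]' | grep -E 'time|tcp|wrist'
python3 - <<'E'
from k import *
print(ctrl.observe()["tcp_pos"])
# rise between the shots by phase of the lip-corner patch, both views
for n,(x,y) in (("scene",(262,140)),("top",(238,222))):
    a=cv2.imread(f"pics/{n}7.png"); f=ctrl.grab_frame(n)["frame"]; cv2.imwrite(f"pics/{n}8.png",f)
    t=a[y:y+22,x:x+26]; s=cv2.matchTemplate(f[y-14:y+30,x-10:x+34],t,cv2.TM_CCOEFF_NORMED); _,v,_,m=cv2.minMaxLoc(s)
    print(n,"shift",m[0]-10,m[1]-14,v,"per 15 mm",np.subtract(proj(n,[.5646,.1847,.2438]),proj(n,[.5646,.1847,.2288])))
E
```

```text
time_s: 15.8
tcp_pos: [0.6262, 0.0358, 0.213]
wrist_force: [-0.5, -0.0, -0.8]
[0.626 0.036 0.213]
scene shift 1 -3 0.9424176812171936 per 15 mm [-0.999 -3.971]
top shift -1 -1 0.9657382369041443 per 15 mm [-1.074 -0.849]
```

```bash
python3 - <<'E'
from h import *
for n,(x,y) in (("scene",(254,138)),("top",(229,232))):
    g=cv2.cvtColor(cv2.imread(f"pics/{n}8.png"),cv2.COLOR_BGR2GRAY)[y:y+16,x:x+22]
    b=cv2.imread(f"pics/{n}8.png")[y:y+16,x:x+22].astype(int); bl=b[...,0]-b[...,2]
    print(n,x,y)
    for r in range(16): print(y+r,''.join('#' if g[r,c]<55 else '.' if bl[r,c]>25 else 'L' if g[r,c]>75 else 'o' for c in range(22)))
E
```

```text
scene 254 138
138 ........######LLLLLLLL
139 ......o######oLLLLLLLL
140 .....o######oLLLLLLLLL
141 ....o######oLLLLLLLLLL
142 ...#######oLLLLLLLLLLL
143 ...#######LLLLLLLLLLLL
144 ...######oLLLLLLLLLLLL
145 ...######LLLLLLLLLLLLL
146 ....####oLLLLLLLLLLLLL
147 .....##..LLLLLLLLLLLLL
148 ..........LLLLLLLLLLLL
149 ..........LLLLLLLLLLLL
150 ...........LLLLLLLLLLL
151 ............LLLLLLLLLL
152 .............LLLLLLLLL
153 ..............LLLLLLLL
top 229 232
232 o#######oLLLLLLLLLLLLL
233 .#######oLLLLLLLLLLLLL
234 .o######oLLLLLLLLLLLLL
235 ..#######LLLLLLLLLLLLL
236 ...######LLLLLLLLLLLLL
237 ...#####oLLLLLLLLLLLLL
238 ...#####oLLLLLLLLLLLLL
239 ...oo###oLLLLLLLLLLLLL
240 ...oo###ooLLLLLLLLLLLL
241 ...oooo#o..LLLLLLLLLL.
242 ...oooo#o.............
243 ...oooooo.............
244 ....oo................
245 ......................
246 ......................
247 ......................
```

```bash
python3 nudge.py '[[[0, 0.0015, 0, -0.0004, 0, 0, 0], [0, 0.003, 0, -0.0008, 0, 0, 0], [0, 0.003, 0, -0.0008, 0, 0, 0]]]' | grep -E 'tcp|wrist'
python3 nudge.py '[[[0, -0.002, 0, 0.0005, 0, 0, 0], [0, -0.007, 0, 0.002, 0, 0, 0], [0, -0.014, 0, 0.004, 0, 0, 0], [0, -0.021, 0, 0.0055, 0, 0, 0], [0, -0.021, 0, 0.0055, 0, 0, 0]]]' | grep -E 'tcp|wrist'
python3 nudge.py '[[[0, -0.004, 0, -0.015, 0, 0, 0], [0, -0.012, 0, -0.045, 0, 0, 0], [0, -0.018, 0, -0.068, 0, 0, 0], [0, -0.018, 0, -0.068, 0, 0, 0], [0, -0.018, 0, -0.068, 0, 0, 0]]]'
python3 - <<'E'
from k import *
for n,(x,y) in (("scene",(262,140)),("top",(238,222))):
    a=cv2.imread(f"pics/{n}7.png"); f=ctrl.grab_frame(n)["frame"]; cv2.imwrite(f"pics/{n}9.png",f); k=4
    up=lambda i:cv2.resize(i,None,fx=k,fy=k,interpolation=2)
    t=up(a[y:y+22,x:x+26]); s=cv2.matchTemplate(up(f[y-14:y+30,x-10:x+34]),t,cv2.TM_CCOEFF_NORMED); _,v,_,m=cv2.minMaxLoc(s)
    print(n,"shift",m[0]/k-10,m[1]/k-14,v)
    b=f[y-4:y+13,x-9:x+13].astype(int)
    for r in b: print(''.join('#' if p.sum()<165 else '.' if p[0]-p[2]>25 else 'L' if p.sum()>225 else 'o' for p in r))
g=[cv2.imread(f"pics/scene{i}.png")[170:200,145:175].astype(int) for i in (0,9)]; print("stop diff",abs(g[0]-g[1]).mean())
E
```

```text
tcp_pos: [0.626, 0.0359, 0.2151]
wrist_force: [1.4, -0.1, -3.2]
tcp_pos: [0.6256, 0.0359, 0.1919]
wrist_force: [0.5, -0.6, 0.4]
time_s: 17.2
tcp_pos: [0.5591, 0.0128, 0.1937]
orientation: [-0.098, 0.783, 0.126, 0.601]
wrist_force: [0.6, -0.6, 0.2]
finger_gap: 0.0005
finger_force: 0.0
scene shift 1.0 -4.0 0.9376973509788513
..........#####oLLLLLL
..........#####oLLLLLL
.........#####oLLLLLLL
.......o######LLLLLLLL
......o######LLLLLLLLL
.....o######LLLLLLLLLL
....#######oLLLLLLLLLL
....######oLLLLLLLLLLL
....######LLLLLLLLLLLL
....######LLLLLLLLLLLL
.....####oLLLLLLLLLLLL
......##oLLLLLLLLLLLLL
...........LLLLLLLLLLL
...........LLLLLLLLLLL
............LLLLLLLLLL
.............LLLLLLLLL
..............LLLLLLLL
top shift -1.0 -1.5 0.970004141330719
ooooooLLLLLLLLLLLLLLLL
oooo#oLLLLLLLLLLLLLLLL
oooo#oLLLLLLLLLLLLLLLL
oooo##oLLLLLLLLLLLLLLL
oooo##oLLLLLLLLLLLLLLL
oooo##oLLLLLLLLLLLLLLL
######oLLLLLLLLLLLLLLL
#######oLLLLLLLLLLLLLL
#######oLLLLLLLLLLLLLL
#######oLLLLLLLLLLLLLL
#######oLLLLLLLLLLLLLL
#######oLLLLLLLLLLLLLL
########oLLLLLLLLLLLLL
########oLLLLLLLLLLLLL
o#######oLLLLLLLLLLLLL
oo######oLLLLLLLLLLLLL
.o######oLLLLLLLLLLLLL
stop diff 46.56703703703704
```

```bash
python3 -c '
from plant import ctrl
print(ctrl.job_done())'
```

```text
the job is handed in; nothing more can be done
None
```

The job is handed in; the result was not reported. The stop button was pressed fully down with the window shut, and the window was then pushed up by its lip about 136 mm, level with the pointer within my camera accuracy of a few mm. It stayed there after the fingers backed off clear.

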